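# Pin the stop bar and line up forearm blanks

### The arm

A 6-joint arm with a two-finger parallel gripper is mounted at the origin on the work surface. World frame = base frame: x ahead of the robot, y to its left, z up, the work surface at z = 0. Lengths are in m, angles in degrees, forces in N, time in s.
With the tool pointing down it reaches from about 0.3 to 0.75 m from the base axis. Payload 8.5 kg.
Tool frame: the origin (TCP) lies at the very end of the fingers, on their centre line; the grasp point (between the pads) lies env.pinch_z behind it (env.pinch_z is the distance from the TCP to the grasp point, in m); z points along the fingers, y is the line along which they close (so a half turn about z gives the same grasp; the last joint's range is limited). The gripper opens to 85 mm and grips with 20 to 120 N. Pads are 22 mm wide; open, the fingers measure 114 mm over their backs; the gripper's body (76 mm by 85 mm) begins 54 mm behind the grasp point. The pads swing forward as they close: fully open they stand 13 mm farther back than shut.
Start: joints at [51.492, 21.807, 74.336, -0, 83.858, -12.336], TCP at [0.243, 0.494, 0.231] pointing down, gripper open.
Joint ranges: [-178.18, 178.18], [-50.72, 133.34], [12.68, 142.11], [-81.47, 261.47], [9.98, 163.14], [-165.26, 165.26]. Speed limits (degrees/s): [136.94, 136.94, 180, 180, 180, 180].

### API

Orientations are given as a 3x3 rotation matrix whose columns are the frame's x, y, z axes.
In Python, from rig import telemetry, get_image, env gives the robot as it stands. The module is installed in compiled form; this text tells all that it offers.
- The arm moves only by the tool apply_moves, never from a script. Its argument "series" is a list of rows, each a list of 7 numbers: the shift along the tool's x, y, z in mm, then the turn, a rotation vector about the tool's x, y, z in degrees, then the opening, from 0 (shut) to 1 (fully open). A call has 1 to 12 rows; each row shifts and turns the commanded pose from where the row before left it, along the tool's axes as they then stand; what a row does not reach is not made up. A row lasts 1/8 s, in which the tool goes at most 62.5 mm and 10.7 degrees, less where a joint would pass 70% of its speed; a pose out of reach is approached as far as the arm can. A call with a gripper value outside its range is refused whole. The fingers move at their own pace and stop on an object; "grip_force" is the grip in N (left out, the last holds). Time passes only in rows, so rows that do not move let the fingers close. It gives the time, the measured TCP pose, the force, the opening and the grip force at its end, in the units of the state.
- telemetry.observe(): the state, without advancing time (a new reading comes with each control period).
- get_image(name): name is "side" or "top"; returns a dict with "frame" (480x640x3 uint8, red, green, blue), "z_map" (480x640 float32, m along the optical axis (not along the pixel's ray), 0 where there is no reading), "vertical_fov" (degrees; the focal length in pixels is half the picture's height over the tangent of half this angle, whatever the lens; pixels are square), "cx", "cy" (the principal point, pixels), "eye" and "attitude" of the camera in the world. Camera axes: x right, y up, looking along -z (the intrinsics and any distortion apply to the point x, -y, -z); pixel columns grow to the right and rows downward; lengths in m; the calibration is good to about 2 mm. A picture is of the moment at which its call begins.
- env.close_job(): hands the job in; it is judged then, once.
The state is a dict: "time_s": time; "q": joint angles; "qvel": joint speeds; "joint_efforts": joint torques, N m; "position": TCP position; "tool_rot": TCP orientation; "ft_force": force on the tool from outside, world axes, zero at the start; "wrist_torque": the same for the moment, N m; "grip_width": finger opening in m; "gripper_force": force on a finger pad.
Only numpy, scipy, OpenCV 4.12 (cv2) and the standard library are available. Lean on these libraries where they do the work, as an engineer would, in place of code of your own. Each camera call takes 0.05 s, during which the arm holds its last target. There are 200 camera calls.

### The job

Get the drilling jig ready and load it: swing the raised stop bar down across the lanes, push the hitch pin fully home through the hole in the bar's free end with its wire loop still folded back, then swing the loop over the bar's end until it is fully shut. After that lay every wooden forearm blank in a lane of its own and push its plain square end up flush against the bar, with the round spigot pointing back out of the jig. Leave the glue jar, the brush, the tin and the plaster hand where they are.

Things in the scene. Friction and masses are not known exactly. Their poses are not given: they have to be found in the camera images.
- jig: Fixed plywood jig board, 210 (x) by 200 (y) by 12 mm; origin under its middle, on the bench. Three lanes, centres at y = -62, 0, +62 mm, run along x; each is 40 mm wide between dark strips 8 mm high on the board (x = -105 to +60), open at -x. The lowered bar crosses them, front face at x = +75, underside 9 mm above the board. Hinge cheeks 50 mm high stand at y = -118.
- lane1 (a point): Where the middle of a blank's plain end belongs in the lane at jig y = -62 mm: on the plane of the lowered bar's front face, 29 mm above the bench; axes as the jig's (x points along the lane towards the bar).
- lane2 (a point): The same for the middle lane (jig y = 0).
- lane3 (a point): The same for the lane at jig y = +62 mm.
- stop_bar (a joint): Angle of the stop bar: 0 = lowered, level across the lanes; 1.57 = upright; 1.8 = end stop, leaning away from the lanes. It starts raised (1.35 to 1.75) and is stiff enough to stay; pushed towards the lanes to below about 0.9 it sinks the rest of the way by its own weight in a few seconds and stays down.
- bar_hinge (a point): Point on the bar's hinge axis, 32 mm above the bench. The bar is aluminium, 22 by 22 mm, 276 mm from here to its free end along its own y (the jig's y when lowered, up when raised; its x is always the jig's x). It turns about x.
- bar_end (a point): Centre of the bar's free end face. Axes as the bar's.
- bar_hole (a point): Centre of the mouth of the cross hole in the bar's top face (43 mm above the bench when lowered), 238 mm from the hinge, 38 mm from the free end. 13 mm wide, chamfered mouth, straight down through the 22 mm bar and on through a fixed lug (top 16 mm above the bench, 40 by 50 mm) below. Axes as the bar's: when lowered z is up, y towards the free end.
- pin_knob (a point): Centre of the square grip knob, 18 by 18 by 28 mm, on top of the steel hitch pin (205 g). z up along the pin; x towards the side where the loop shuts. Under the knob a neck 6 mm long, 12 wide, then a collar 18 mm high, 19 wide, whose underside, the shoulder, is 38 mm below this point; then a 9 mm shank, 35 mm long, pointed. Home: shoulder on the bar, pin x along bar y.
- loop (a joint): Angle of the pin's wire loop, a U of 5 mm wire, 64 mm long, arms 36 mm apart, one each side of the collar, hinged along the pin's y 30 mm below the knob's centre. 0 = shut: to pin +x, 20 deg below level; 1.92 = straight up; 2.95 = fully folded back to -x, 31 deg above level (start). Weight and hinge friction hold it folded back; once past straight up, its light spring and weight swing it shut.
- pin_block: Fixed wooden parking block, 60 by 60 by 45 mm, origin under its middle. The pin starts upright in its central hole, shoulder on the block's top, free to turn about z.
- loop_bar (a point): Middle of the crossbar of the wire loop, 64 mm from the loop's hinge.
- blank1_mid (a point): Centre of the square part (100 by 34 by 34 mm) of a limewood forearm blank, 90 g, which lies on the bench. Its x runs along its length towards the plain square end, which is 50 mm from here; at the other end a round spigot, 18 mm thick, stands out 30 mm. Of the three blanks, two or three are present.
- blank2_mid (a point): Centre of the square part (100 by 34 by 34 mm) of a limewood forearm blank, 90 g, which lies on the bench. Its x runs along its length towards the plain square end, which is 50 mm from here; at the other end a round spigot, 18 mm thick, stands out 30 mm. Of the three blanks, two or three are present.
- blank3_mid (a point): Centre of the square part (100 by 34 by 34 mm) of a limewood forearm blank, 90 g, which lies on the bench. Its x runs along its length towards the plain square end, which is 50 mm from here; at the other end a round spigot, 18 mm thick, stands out 30 mm. Of the three blanks, two or three are present.
- glue_jar: Bystander: white glue jar, 64 mm wide, 85 mm high; origin at its underside. Leave alone.
- brush: Bystander: a brush lying on the bench beyond the jig; origin near its middle. Leave alone.
- tin: Bystander: an empty metal tin, 76 mm wide, 100 mm high, on the robot's left; origin at its underside. Leave alone.
- cast_hand: Bystander: a plaster cast of a hand, about 200 mm long and 45 mm high, lying at the far left; origin under the palm. Leave alone.
Things that resemble listed ones, but are neither listed nor needed, are in the scene too. Leave any black or orange look-alike of the part that bears blank2_mid alone. Leave any white look-alike of the part that bears blank1_mid alone.

How it is judged:
By the outcome, as a careful person would: the job done as asked, in the order asked, and still so for the second after the job is handed in, with the robot touching nothing.
Of blank1, blank2, blank3 only 2 to 3 are there at a start; the rules pass over those that are not, and their reading is None.
At some moment in a run one of blank1, blank2, blank3 may be knocked a few centimetres aside while the robot is not near it.
It also fails if it takes over 210 s, if anything falls off the work surface, if the arm or the gripper's body presses on something with over 40 N, if the wrist force passes 120 N, or if a joint passes its speed limit or range.

## Working session

There is one attempt and no reset: what is moved stays moved. The work goes in short steps, Python scripts to look and compute and a tool call to move; the robot and the scene stay as the last step left them, time stands still between calls to the robot, and variables do not carry over. Pictures are saved under pics/ and viewed, at most 16 in all, crops included, and the job is handed in when it is done.

Besides the shell and the picture viewer there is one more tool, called after "Request:" by a JSON object that holds its "op" and its "data". apply_moves: Moves the arm, as the interface text tells. Its arguments: {"type":"object","properties":{"series":{"type":"array"},"grip_force":{"type":"number"}},"required":["series"]}

```bash
mkdir -p pics; cat > h.py <<'E'
import numpy as np, cv2
from rig import telemetry, get_image, env
def snap(cam, name=None):
    d=get_image(cam)
    np.savez(''+cam+'.npz',**{k:v for k,v in d.items()})
    if name: cv2.imwrite('pics/'+name,d['frame'][:,:,::-1])
    return d
def load(cam): return dict(np.load(''+cam+'.npz',allow_pickle=True))
def cloud(d):
    h,w=d['z_map'].shape; f=h/2/np.tan(np.radians(float(d['vertical_fov']))/2)
    u,v=np.meshgrid(np.arange(w),np.arange(h)); z=d['z_map']
    X=(u-float(d['cx']))/f*z; Y=-(v-float(d['cy']))/f*z
    P=np.stack([X,Y,-z],-1)@np.array(d['attitude']).T+np.array(d['eye'])
    P[z==0]=np.nan
    return P
def crop(d,r0,r1,c0,c1,s,name):
    cv2.imwrite('pics/'+name,cv2.resize(d['frame'][r0:r1,c0:c1,::-1],None,fx=s,fy=s,interpolation=cv2.INTER_CUBIC))
E
python3 - <<'E'
from h import *
for c in('top','side'):
    d=snap(c,c+'0.png'); print(c,{k:d[k] for k in d if k not in('frame','z_map')})
print(env.pinch_z, [x for x in dir(env) if x[0]!='_']); print(telemetry.observe())
E
```

```text
top {'vertical_fov': 43.715953812704974, 'cx': 314.1185654820547, 'cy': 244.78214419814913, 'eye': array([ 0.30956214, -0.02748616,  1.36851869]), 'attitude': array([[-0.0104989 ,  0.98650544, -0.16339154],
       [-0.9999268 , -0.01134042, -0.00421848],
       [-0.00601448,  0.16333529,  0.98655228]])}
side {'vertical_fov': 42.87103996744372, 'cx': 327.58349443650343, 'cy': 235.04893690074644, 'eye': array([-0.14051688, -0.83541308,  0.88438714]), 'attitude': array([[ 0.77161573,  0.4013579 , -0.49347846],
       [-0.63573076,  0.46056629, -0.61945547],
       [-0.0213438 ,  0.79170103,  0.61053577]])}
0.0187 ['MotionError', 'close_job', 'pinch_z']
{'time_s': 0.1, 'q': array([ 5.14919964e+01,  2.18366051e+01,  7.43776660e+01,  6.16587010e-04,
        8.38601622e+01, -1.23340784e+01]), 'qvel': array([-0.02077739, -0.04644636, -0.15413932,  0.04237147,  0.00020925,
        0.08973368]), 'joint_efforts': array([ 3.86817235e-03, -4.49219799e+01, -2.31659514e+01, -1.92430925e-04,
        3.64293206e-03,  4.23604899e-05]), 'position': array([0.24242245, 0.49340128, 0.23079461]), 'tool_rot': array([[-8.97458573e-01,  4.41097995e-01, -8.17226433e-04],
       [ 4.41098658e-01,  8.97458051e-01, -1.00991498e-03],
       [ 2.87954969e-04, -1.26683434e-03, -9.99999156e-01]]), 'ft_force': array([0.39124329, 0.30993137, 0.487304  ]), 'wrist_torque': array([ 0.00203421, -0.03005033,  0.02923159]), 'gripper_force': 0.0, 'grip_width': 0.08548877297681805}
```

View pics/top0.png

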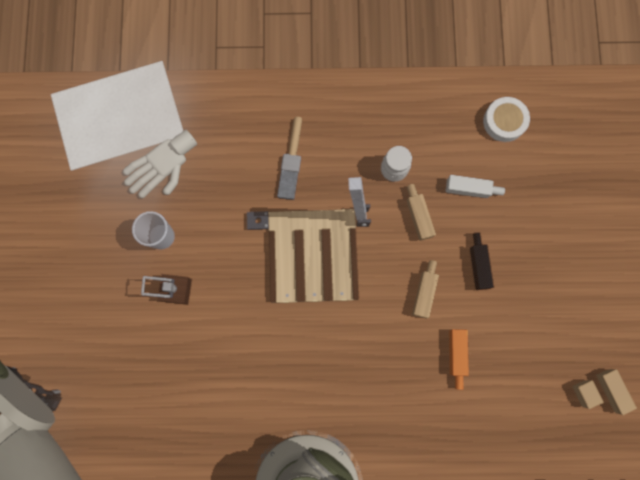

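View pics/side0.png

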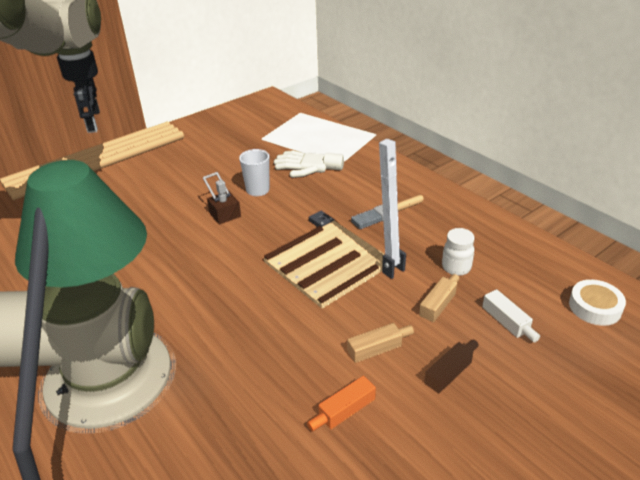

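The top view shows two limewood blanks at (421,215) and (427,293). Look-alikes: white (475,187), black (482,263), orange (459,355), and plain offcuts (590,395) and (619,392). The pin is in its block at (165,288), the jig is at (313,258), and the raised bar is at (358,200). By the description, the two wooden spigoted pieces are the blanks.

```bash
python3 - <<'E'
from h import *
d=load('top');P=cloud(d)
a=cv2.resize(d['frame'][185:325,235:445,::-1],None,fx=3.6,fy=3.6,interpolation=cv2.INTER_CUBIC)
cv2.imwrite('pics/c1.png',a)
s=load('side')
b=np.hstack([cv2.resize(x,(400,300),interpolation=cv2.INTER_CUBIC) for x in (d['frame'][255:321,120:208,::-1],s['frame'][165:231,180:268,::-1])])
cv2.imwrite('pics/c2.png',b)
def seg(P,r,zl,zh):
    r0,r1,c0,c1=r;Q=P[r0:r1,c0:c1].reshape(-1,3);Q=Q[(Q[:,2]>zl)&(Q[:,2]<zh)]
    return Q
def rect(n,Q):
    R=cv2.minAreaRect((Q[:,:2]*1000).astype(np.float32));print(n,len(Q),np.round(R[0],1),np.round(R[1],1),round(R[2],1),'z',round(np.median(Q[:,2])*1000,1),'mean',np.round(Q.mean(0)*1000,1))
rect('b1',seg(P,(190,242,402,440),.028,.045)); rect('b2',seg(P,(268,322,410,440),.028,.045))
rect('b1all',seg(P,(180,242,402,440),.010,.045)); rect('b2all',seg(P,(255,322,410,440),.010,.045))
rect('block',seg(P,(270,310,150,195),.039,.049))
rect('jig',seg(P,(205,310,262,362),.006,.030))
rect('knob',seg(P,(270,310,120,195),.085,.120))
rect('lug',seg(P,(205,235,240,268),.011,.022))
for z in(.08,.15,.2,.25,.3): rect('bar%g'%z,seg(P,(170,230,340,380),z,z+.05)) if len(seg(P,(170,230,340,380),z,z+.05)) else 0
S=cloud(s)
for z in(.08,.15,.2,.25,.29):
    Q=seg(S,(130,275,370,410),z,z+.02)
    if len(Q):rect('sbar%g'%z,Q)
rect('sknob',seg(S,(170,225,195,245),.083,.12));rect('sblock',seg(S,(170,225,195,245),.039,.048))
E
```

```text
b1 648 [ 602.3 -266. ] [114.6  35.4] 15.6 z 33.5 mean [ 594.9 -267.6   33.6]
b2 690 [ 420.5 -271.6] [ 34.9 107.5] 74.4 z 33.9 mean [ 417.1 -270.1   33.8]
b1all 834 [ 609.8 -263.8] [130.6  35.8] 15.5 z 32.6 mean [ 600.6 -264.5   31. ]
b2all 849 [ 431.2 -274.4] [ 35.1 130. ] 74.4 z 33.0 mean [ 423.8 -271.2   31.6]
block 506 [435.1 293.5] [62.  60.1] 82.8 z 44.6 mean [434.2 289.   44.4]
jig 7996 [508.1 -14.1] [229.6 239. ] 88.8 z 13.4 mean [510.7 -17.5  14.3]
knob 139 [438.7 315.5] [39.  64.8] 0.9 z 93.6 mean [435.9 312.9  93.6]
lug 315 [594.4 109.5] [41.8 47. ] 1.0 z 15.9 mean [594.4 109.2  15.9]
bar0.08 55 [ 592.7 -126.7] [14.9 30.8] 38.0 z 105.3 mean [ 590.1 -123.3  105.7]
bar0.15 65 [ 593.2 -119.4] [15.4 32.5] 37.7 z 171.2 mean [ 590.1 -115.8  171.9]
bar0.2 75 [ 592.6 -113.9] [15.3 31.3] 38.3 z 221.9 mean [ 589.6 -109.9  223.4]
bar0.25 87 [ 598.3 -102.9] [25.7 22.2] 89.6 z 273.3 mean [ 589.8 -103.8  273.9]
bar0.3 152 [598.7 -99.7] [23.6 22.5] 5.8 z 305.7 mean [598.7 -99.6 305.7]
sbar0.08 121 [ 592.9 -129.1] [19.1 30.4] 52.2 z 89.6 mean [ 593.2 -128.6   89.8]
sbar0.15 119 [ 596.8 -114.7] [24.1 28.1] 2.8 z 159.8 mean [ 592.6 -121.   160. ]
sbar0.2 140 [ 592.7 -115.1] [21.3 30.5] 50.1 z 210.2 mean [ 592.7 -115.2  210.1]
sbar0.25 154 [ 596.3 -105.4] [23.8 28.6] 82.9 z 261.4 mean [ 593.6 -108.4  260.3]
sbar0.29 181 [596.3 -99.8] [27.5 27.7] 88.6 z 302.8 mean [ 593.6 -103.2  301.3]
sknob 112 [428.7 317.9] [70.6 39.7] 73.6 z 90.3 mean [432.5 312.2  91.1]
sblock 285 [466.5 299.5] [145.7  74.6] 11.9 z 44.4 mean [428.9 284.9  44.3]
```

View pics/c1.png

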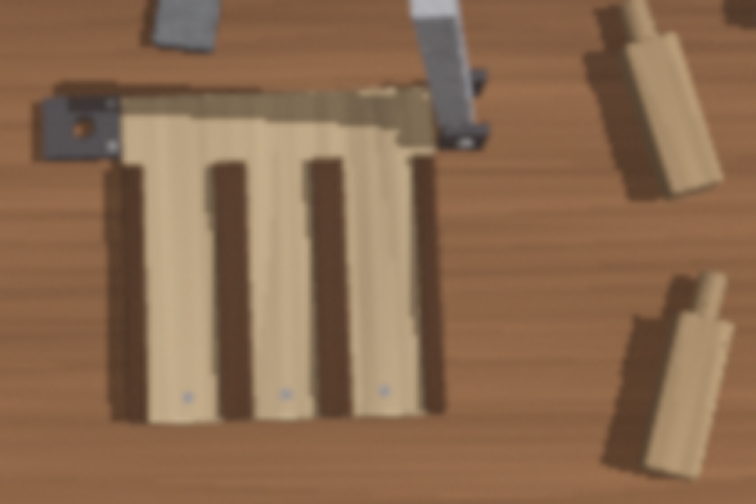

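View pics/c2.png

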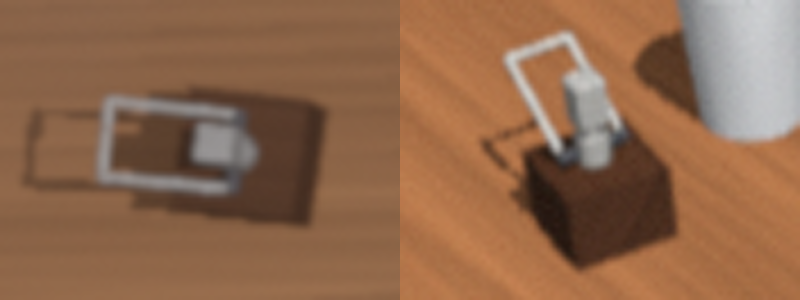

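The top crop shows the lug hole at px (258,220.5) and the strips clearly. In the pin crop, the knob top is at px (167.7,286.5) and the loop crossbar at (142.4,286.2), so the loop points towards +y. The bar is about 83° up.

```bash
cat >> h.py <<'E'
def px(d,u,v,z):
    f=240/np.tan(np.radians(float(d['vertical_fov']))/2)
    r=np.array(d['attitude'])@np.array([(u-float(d['cx']))/f,-(v-float(d['cy']))/f,-1]); e=np.array(d['eye'])
    return (e+r*(z-e[2])/r[2])*1000
def proj(d,p):
    f=240/np.tan(np.radians(float(d['vertical_fov']))/2)
    c=np.array(d['attitude']).T@(np.array(p)-np.array(d['eye'])); return c[0]/-c[2]*f+float(d['cx']), -c[1]/-c[2]*f+float(d['cy'])
def wrap(a): return (a+180)%360-180
def plan(wps,op,v=40,w=9,start=None):
    """wps: list of (x,y,z mm, heading deg of tool x, tool down). prints rows. turn about tool z = -heading change"""
    s=telemetry.observe(); R=s['tool_rot']; p=s['position']*1000; h=np.degrees(np.arctan2(R[1,0],R[0,0]))
    print('now',np.round(p,1),'head',round(h,1),'tilt z',np.round(R[:,2],3),'t',s['time_s'])
    n0=0
    for t in wps:
        dp=np.array(t[:3])-p; dh=t[3]-h   # heading unwrapped on purpose by caller
        dh=dh if len(t)>4 else wrap(dh)
        n=max(1,int(np.ceil(max(np.linalg.norm(dp)/v,abs(dh)/w))))
        for i in range(n):
            c,sn=np.cos(np.radians(h)),np.sin(np.radians(h)); q=dp/n
            row=[c*q[0]+sn*q[1], sn*q[0]-c*q[1], -q[2]]
            print([round(float(x),1) for x in row]+[0,0,round(float(-dh/n),2),op],end=',\n'); h+=dh/n
        p=np.array(t[:3],float); n0+=n
    print('rows',n0)
E
python3 - <<'E'
from h import *
d=load('top');P=cloud(d)
g=d['frame'].astype(int); dark=(g.sum(2)<260)&(P[...,2]>.0155)&(P[...,2]<.026)
m=np.zeros(dark.shape,np.uint8);m[225:310,262:362]=dark[225:310,262:362]
n,l,st,c=cv2.connectedComponentsWithStats(m)
for i in range(1,n):
    if st[i,4]<60: continue
    v,u=np.where(l==i);W=np.array([px(d,a,b,.020) for a,b in zip(u,v)])
    print(st[i],np.round(W.mean(0),1),cv2.minAreaRect(W[:,:2].astype(np.float32)))
print('lughole',px(d,258.05,220.55,.016))
for a,b in((187,398),(286,394),(384,391)):print('screw',px(d,235+a/3.6,185+b/3.6,.012))
for a,b in((120,421),(443,411)):print('corner',px(d,235+a/3.6,185+b/3.6,.016))
print('knob',px(d,167.7,286.5,.097),'cross',px(d,142.4,286.2,.086))
for a,b in((190,242),):pass
plan([(400,200,260,150),(380,-240,220,180),(590,-220,200,180)],0)
E
```

```text
[350 229   9  70 376] [ 487.9 -112.    20. ] ((489.47271728515625, -111.91441345214844), (158.5068359375, 14.250751495361328), 1.4043991565704346)
[269 231   7  71 323] [483.5  74.6  20. ] ((485.91009521484375, 74.56123352050781), (160.74685668945312, 11.084386825561523), 1.3417357206344604)
[294 231  11  70 523] [483.9  12.8  20. ] ((486.3029479980469, 13.058701515197754), (158.71107482910156, 18.94141960144043), 1.5629968643188477)
[321 230  11  70 535] [486. -49.  20.] ((487.952392578125, -48.852996826171875), (158.61520385742188, 19.35887908935547), 0.9460256695747375)
lughole [591.74480766 107.11698639  16.        ]
screw [418.2703112   41.14062102  12.        ]
screw [420.10367045 -21.22630786  12.        ]
screw [421.31431443 -82.95568099  12.        ]
corner [403.99823017  82.99432185  16.        ]
corner [ 408.04257548 -119.53594404   16.        ]
knob [433.5571574  291.16402513  97.        ] cross [435.88055541 348.46283067  86.        ]
now [242.4 493.4 230.8] head 153.8 tilt z [-0.001 -0.001 -1.   ] t 0.1
[-30.1, -21.5, -3.2, 0, 0, 0.43, 0],
[-30.3, -21.3, -3.2, 0, 0, 0.4
[... 201 characters left out ...]
19.9, -3.2, 0, 0, 0.43, 0],
[-31.3, -19.7, -3.2, 0, 0, 0.43, 0],
[-16.9, -32.6, 3.3, 0, 0, -2.5, 0],
[-15.5, -33.3, 3.3, 0, 0, -2.5, 0],
[-14.0, -33.9, 3.3, 0, 0, -2.5, 0],
[-12.5, -34.5, 3.3, 0, 0, -2.5, 0],
[-11.0, -35.0, 3.3, 0, 0, -2.5, 0],
[-9.4, -35.5, 3.3, 0, 0, -2.5, 0],
[-7.9, -35.8, 3.3, 0, 0, -2.5, 0],
[-6.3, -36.2, 3.3, 0, 0, -2.5, 0],
[-4.7, -36.4, 3.3, 0, 0, -2.5, 0],
[-3.1, -36.6, 3.3, 0, 0, -2.5, 0],
[-1.5, -36.7, 3.3, 0, 0, -2.5, 0],
[0.1, -36.7, 3.3, 0, 0, -2.5, 0],
[-35.0, 3.3, 3.3, 0, 0, -0.0, 0],
[-35.0, 3.3, 3.3, 0, 0, -0.0, 0],
[-35.0, 3.3, 3.3, 0, 0, -0.0, 0],
[-35.0, 3.3, 3.3, 0, 0, -0.0, 0],
[-35.0, 3.3, 3.3, 0, 0, -0.0, 0],
[-35.0, 3.3, 3.3, 0, 0, -0.0, 0],
rows 27
```

Request:
{"op": "apply_moves", "data": {"series": [[0,0,0,0,0,-8.73,0],[0,0,0,0,0,-8.73,0],[0,0,0,0,0,-8.74,0],[-26.3,-49,-3,0,0,0,0],[-26.3,-49,-3,0,0,0,0],[-26.3,-49,-3,0,0,0,0],[-26.3,-49,-3,0,0,0,0],[-26.3,-49,-3,0,0,0,0],[-26.3,-49,-3,0,0,0,0],[2.5,-55,0,0,0,0,0],[2.5,-55,0,0,0,0,0],[2.5,-55,0,0,0,0,0]]}}

```text
time_s: 1.6
position: [0.3926, 0.0331, 0.2492]
tool_rot: [[-1.0, -0.001, -0.0], [-0.001, 1.0, 0.0], [0.0, 0.0, -1.0]]
ft_force: [1.4, -0.1, -0.5]
grip_width: 0.0002
gripper_force: 0.0
```

Request:
{"op": "apply_moves", "data": {"series": [[2.5,-55,6,0,0,0,0],[2.5,-55,6,0,0,0,0],[2.5,-55,6,0,0,0,0],[2.5,-55,6,0,0,0,0],[2.5,-55,6,0,0,0,0],[-42,4,6,0,0,0,0],[-42,4,3,0,0,0,0],[-42,4,0,0,0,0,0],[-42,4,0,0,0,0,0],[-42,4,0,0,0,0,0],[0,0,0,0,0,0,0]]}}

```text
time_s: 2.98
position: [0.5924, -0.2195, 0.2088]
tool_rot: [[-1.0, -0.002, -0.001], [-0.002, 1.0, 0.001], [0.001, 0.001, -1.0]]
ft_force: [-0.5, 0.3, 0.7]
grip_width: -0.0002
gripper_force: 0.0
```

Request:
{"op": "apply_moves", "data": {"series": [[-2,27,3,0,0,0,0],[-1,27,3,0,0,0,0],[0,12,0,0,0,0,0],[0,12,0,0,0,0,0],[0,14,0,0,0,0,0],[0,14,0,0,0,0,0],[0,14,0,0,0,0,0],[0,15,0,0,0,0,0],[0,15,0,0,0,0,0],[0,15,0,0,0,0,0],[0,15,0,0,0,0,0],[0,15,0,0,0,0,0]]}}

```text
time_s: 4.47
position: [0.5936, -0.0242, 0.2043]
tool_rot: [[-1.0, -0.001, 0.0], [-0.001, 1.0, 0.0], [-0.0, 0.0, -1.0]]
ft_force: [-0.1, -0.0, -0.2]
grip_width: 0.0001
gripper_force: 0.0
```

Request:
{"op": "apply_moves", "data": {"series": [[0,15,0,0,0,0,0],[0,15,0,0,0,0,0],[0,0,0,0,0,0,0],[0,-30,-15,0,0,0,0.5],[30,0,-20,0,0,0,1],[50,0,0,0,0,0,1],[50,0,0,0,0,0,1],[20,50,0,0,0,0,1],[0,55,0,0,0,0,1],[0,55,0,0,0,0,1],[0,55,0,0,0,0,1],[0,55,0,0,0,0,1]]}}

```text
time_s: 5.98
position: [0.4435, 0.2462, 0.2395]
tool_rot: [[-1.0, 0.0, 0.001], [0.0, 1.0, -0.0], [-0.001, -0.0, -1.0]]
ft_force: [-0.7, -0.6, 0.2]
grip_width: 0.0851
gripper_force: 0.0
```

```bash
python3 - <<'E'
from h import *
s=snap('side');d=snap('top')
b=np.hstack([cv2.resize(d['frame'][185:321,230:366,::-1],(400,400)),cv2.resize(s['frame'][130:330,230:430,::-1],(400,400))])
cv2.imwrite('pics/d1.png',b)
print(telemetry.observe()['position'])
E
```

```text
[0.44300884 0.24834951 0.23914595]
```

View pics/d1.png

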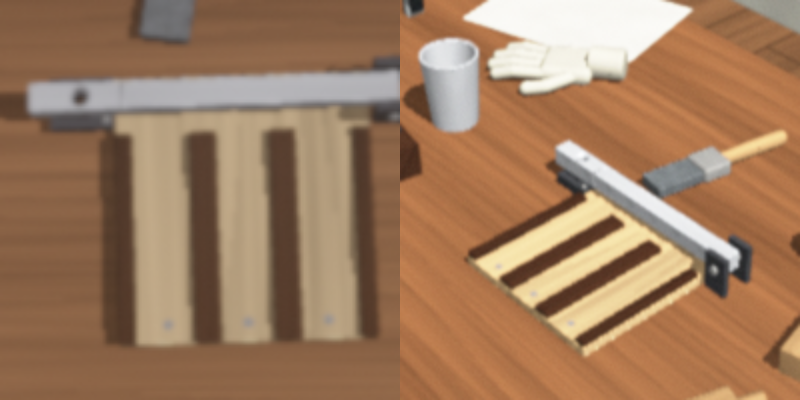

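The bar is down, level, with its hole visible at top px (257.2,218). Next is the pin.

Request:
{"op": "apply_moves", "data": {"series": [[9.4,42.8,50,0,0,0,1],[0,0,0,0,0,-9.7,1],[0,0,0,0,0,-9.7,1],[0,0,0,0,0,-9.7,1],[0,0,0,0,0,-9.7,1],[0,0,0,0,0,-9.7,1],[0,0,0,0,0,-9.7,1],[0,0,0,0,0,-9.7,1],[0,0,0,0,0,-9.7,1],[0,0,0,0,0,-10.1,1],[0,0,0,0,0,0,1]]}}

```text
time_s: 7.45
position: [0.435, 0.2842, 0.1924]
tool_rot: [[-0.042, -0.999, 0.0], [-0.999, 0.042, -0.0], [0.0, -0.0, -1.0]]
ft_force: [-0.2, 0.3, -0.0]
grip_width: 0.0855
gripper_force: 0.0
```

```bash
python3 - <<'E'
from h import *
s=snap('side')
crop(s,100,240,150,290,4,'e1.png')
plan([(433.6,291.2,110,-92.3),(433.6,291.2,68,-92.3)],1,v=30)
d=load('top');print('hole',px(d,257.2,218,.043))
for p in ((.4336,.2912,.083),(.4336,.2912,.097),(.4359,.3485,.086)): print(np.array(proj(s,p)))
E
```

```text
now [434.9 284.3 192.4] head -92.5 tilt z [ 0. -0. -1.] t 7.5
[-2.3, 0.5, 27.5, 0, 0, -0.08, 1],
[-2.3, 0.5, 27.5, 0, 0, -0.08, 1],
[-2.3, 0.5, 27.5, 0, 0, -0.08, 1],
[-0.0, 0.0, 21.0, 0, 0, -0.0, 1],
[-0.0, 0.0, 21.0, 0, 0, -0.0, 1],
rows 5
hole [592.02583208 106.38356296  43.        ]
[221.11166768 187.30572969]
[220.3642099  182.39199402]
[209.47458372 176.35286272]
```

View pics/e1.png

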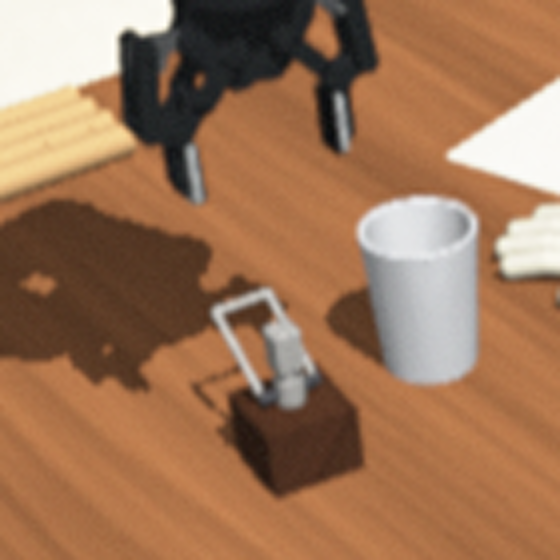

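The side view shows the knob top at about px (220.8,182). The prediction was (220.4,182.4), so the pin position is confirmed.

Request:
{"op": "apply_moves", "data": {"series": [[-2.3,0.5,27.5,0,0,0,1],[-2.3,0.5,27.5,0,0,0,1],[-2.3,0.5,27.5,0,0,0,1],[0,0,21,0,0,0,1],[0,0,21,0,0,0,1],[0,0,0,0,0,0,0.5],[0,0,0,0,0,0,0],[0,0,0,0,0,0,0],[0,0,0,0,0,0,0],[0,0,0,0,0,0,0],[0,0,0,0,0,0,0]], "grip_force": 60}}

```text
time_s: 8.88
position: [0.4337, 0.292, 0.0686]
tool_rot: [[-0.04, -0.999, 0.001], [-0.999, 0.04, 0.0], [-0.0, -0.001, -1.0]]
ft_force: [-0.9, -0.7, 5.7]
grip_width: 0.0174
gripper_force: 58.5
```

Request:
{"op": "apply_moves", "data": {"series": [[0,0,12,0,0,0,0],[0,0,-12,0,0,0,0],[0,0,-20,0,0,0,0],[0,0,-30,0,0,0,0],[0,0,-30,0,0,0,0],[0,0,-25,0,0,0,0],[0,0,0,0,0,0,0]]}}

```text
time_s: 9.75
position: [0.4339, 0.2921, 0.1739]
tool_rot: [[-0.04, -0.999, 0.003], [-0.999, 0.04, 0.001], [-0.001, -0.003, -1.0]]
ft_force: [-0.8, -0.0, -2.2]
grip_width: 0.0171
gripper_force: 71.8
```

```bash
python3 - <<'E'
from h import *
plan([(592,106.4,170,-268.65,1)],0,v=40,w=9.8)
E
```

```text
now [433.9 292.1 173.9] head -92.3 tilt z [ 0.003  0.001 -1.   ] t 9.75
[10.0, -9.2, 0.2, 0, 0, 9.8, 0],
[8.2, -10.7, 0.2, 0, 0, 9.8, 0],
[6.3, -12.0, 0.2, 0, 0, 9.8, 0],
[4.2, -12.9, 0.2, 0, 0, 9.8, 0],
[1.9, -13.4, 0.2, 0, 0, 9.8, 0],
[-0.4, -13.5, 0.2, 0, 0, 9.8, 0],
[-2.7, -13.3, 0.2, 0, 0, 9.8, 0],
[-4.9, -12.6, 0.2, 0, 0, 9.8, 0],
[-7.0, -11.6, 0.2, 0, 0, 9.8, 0],
[-8.9, -10.2, 0.2, 0, 0, 9.8, 0],
[-10.5, -8.6, 0.2, 0, 0, 9.8, 0],
[-11.8, -6.7, 0.2, 0, 0, 9.8, 0],
[-12.8, -4.6, 0.2, 0, 0, 9.8, 0],
[-13.3, -2.3, 0.2, 0, 0, 9.8, 0],
[-13.5, -0.0, 0.2, 0, 0, 9.8, 0],
[-13.4, 2.3, 0.2, 0, 0, 9.8, 0],
[-12.8, 4.5, 0.2, 0, 0, 9.8, 0],
[-11.8, 6.6, 0.2, 0, 0, 9.8, 0],
rows 18
```

Request:
{"op": "apply_moves", "data": {"series": [[10.0,-9.2,0,0,0,9.8,0],[8.2,-10.7,0,0,0,9.8,0],[6.3,-12.0,0,0,0,9.8,0],[4.2,-12.9,0,0,0,9.8,0],[1.9,-13.4,0,0,0,9.8,0],[-0.4,-13.5,0,0,0,9.8,0],[-2.7,-13.3,0,0,0,9.8,0],[-4.9,-12.6,0,0,0,9.8,0],[-7.0,-11.6,0,0,0,9.8,0]]}}

```text
time_s: 10.88
position: [0.512, 0.1986, 0.171]
tool_rot: [[-1.0, 0.014, -0.003], [0.014, 1.0, -0.0], [0.003, -0.001, -1.0]]
ft_force: [-0.3, 0.2, -2.2]
grip_width: 0.0169
gripper_force: 71.7
```

Request:
{"op": "apply_moves", "data": {"series": [[-8.9,-10.2,0,0,0,9.8,0],[-10.5,-8.6,0,0,0,9.8,0],[-11.8,-6.7,0,0,0,9.8,0],[-12.8,-4.6,0,0,0,9.8,0],[-13.3,-2.3,0,0,0,9.8,0],[-13.5,0,0,0,0,9.8,0],[-13.4,2.3,0,0,0,9.8,0],[-12.8,4.5,0,0,0,9.8,0],[-11.8,6.6,0,0,0,9.8,0],[0,0,0,0,0,0,0],[0,0,0,0,0,0,0]]}}

```text
time_s: 12.25
position: [0.5909, 0.1066, 0.1719]
tool_rot: [[-0.027, 1.0, -0.002], [1.0, 0.027, 0.0], [0.0, -0.002, -1.0]]
ft_force: [-0.0, 0.6, -2.0]
grip_width: 0.0171
gripper_force: 71.7
```

```bash
python3 - <<'E'
from h import *
s=snap('side')
crop(s,70,220,260,400,4,'f1.png')
t=telemetry.observe();p=t['position'];print(p,t['tool_rot'],t['q'])
# predicted for TCP 68.6 <-> shoulder 45
sh=p+[0,0,-.0236]
for k in (0,-.035,-.047,+.052): print(k,np.array(proj(s,sh+[0,0,k])))
print('hole',proj(s,(.592,.1064,.043)), 'crossbar exp', proj(s,sh+[0,-.055,.041]))
E
```

```text
[0.59095986 0.10668118 0.17217565] [[-2.61971878e-02  9.99656014e-01 -1.24961608e-03]
 [ 9.99656780e-01  2.61973855e-02  1.42078860e-04]
 [ 1.74766661e-04 -1.24546511e-03 -9.99999209e-01]] [-1.05370661e+00  2.94962365e+01  7.14802230e+01  6.94794623e-03
  7.90952760e+01 -2.55619156e+00]
0 [319.34064396 171.48172505]
-0.035 [319.78779777 184.41097104]
-0.047 [319.93801499 188.75443289]
0.052 [318.65039333 151.52344636]
hole (np.float64(321.0624964376828), np.float64(209.21500427059163)) crossbar exp (np.float64(334.5889971718688), np.float64(165.40196102272634))
```

View pics/f1.png

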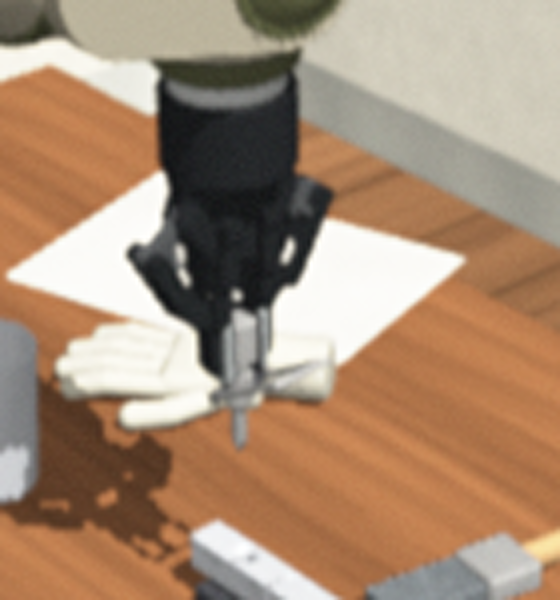

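```bash
python3 - <<'E'
from h import *
d=load('top');P=cloud(d)
# top face of bar: edges via intensity profile
g=cv2.cvtColor(d['frame'],cv2.COLOR_RGB2GRAY).astype(float)
def face(d,P,r):
    r0,r1,c0,c1=r; f=d['frame'].astype(int)
    m=(f.min(2)>110)&((f.max(2)-f.min(2))<40)&(P[...,2]>.034)&(P[...,2]<.052)
    k=np.zeros(m.shape,bool);k[r0:r1,c0:c1]=m[r0:r1,c0:c1];v,u=np.where(k)
    W=np.array([px(d,a,b,.043) for a,b in zip(u,v)]);return W
for n,dd,r in(('top',d,(200,235,230,355)),('side',load('side'),(195,275,295,395))):
    PP=cloud(dd);W=face(dd,PP,r)
    R=cv2.minAreaRect(W[:,:2].astype(np.float32));print(n,len(W),R)
    y=W[:,1]; 
    for a in np.arange(-80,120,40):
        s=(y>a)&(y<a+40); print(a,np.round([W[s,0].mean(),W[s,0].min(),W[s,0].max()],1))
    print('end',np.sort(y)[-8:].round(1), y.min())
g2=g[212:226,250:266].astype(int);print(g2)
s=load('side');gs=cv2.cvtColor(s['frame'],cv2.COLOR_RGB2GRAY)[203:216,313:333];print(gs)
E
```

```text
top 1146 ((595.3413696289062, 16.048439025878906), (24.43459701538086, 258.8949279785156), 1.2745797634124756)
-80 [597.5 585.4 608.8]
-40 [596.3 583.8 607. ]
0 [595.5 583.9 607.3]
40 [594.7 582.2 605.6]
80 [593.9 582.5 605.8]
end [145.3 145.3 145.3 145.4 145.4 145.4 145.4 145.5] -113.09867975733654
side 947 ((592.5653076171875, -3.9111175537109375), (300.529052734375, 45.00716018676758), 88.64540100097656)
-80 [592.2 576.3 607. ]
-40 [591.3 574.6 606.6]
0 [590.8 576.  605.2]
40 [589.5 574.8 603.9]
80 [588.8 572.5 604.3]
end [143.  144.2 144.3 144.5 144.6 145.9 146.1 146.2] -153.9088060025604
[[119 122 122 122 122 121 121 125 131 134 133 133 133 131 130 135]
 [158 159 160 159 158 155 150 151 156 161 163 164 164 163 162 165]
 [176 176 176 175 171 163 154 149 153 163 172 175 176 176 176 176]
 [179 179 179 177 168 150 130 124 131 148 166 176 178 177 178 177]
 [179 179 179 175 159 131 103  94 106 129 156 174 178 178 178 178]
 [179 180 179 171 150 113  81  71  83 114 152 173 178 178 179 178]
 [180 180 180 171 144  99  67  63  82 118 156 175 180 180 179 179]
 [181 181 180 173 151 111  83  
[... 844 characters left out ...]
 130 128
  129 129]
 [172 204 232 240 244 246 249 248 238 222 215 227 235 227 199 166 144 134
  131 132]
 [139 155 190 223 234 233 234 232 220 186 193 220 237 240 235 218 184 152
  136 127]
 [133 134 150 174 197 213 228 232 227 211 218 232 239 241 241 238 227 199
  167 145]
 [139 138 141 145 156 184 213 232 236 236 239 241 241 241 240 241 240 234
  215 184]
 [143 143 144 146 141 152 171 200 229 238 241 242 242 241 241 240 240 241
  239 229]
 [139 143 143 143 144 143 145 157 187 218 234 240 242 242 241 240 239 240
  243 246]
 [116 137 143 141 144 142 143 141 148 170 200 229 239 240 240 238 233 236
  242 247]
 [ 86 111 130 138 144 146 143 140 139 137 149 185 219 232 230 233 230 236
  239 242]]
```

Request:
{"op": "apply_moves", "data": {"series": [[-1.3,3.5,20,0,0,0,0],[0,0,20,0,0,0,0],[0,0,20,0,0,0,0],[0,0,10,0,0,0,0],[0,0,4,0,0,0,0],[0,0,0,0,0,0,0]]}}

```text
time_s: 13.05
position: [0.5952, 0.1051, 0.0992]
tool_rot: [[-0.024, 1.0, 0.001], [1.0, 0.024, -0.0], [-0.0, 0.001, -1.0]]
ft_force: [0.1, -0.4, -1.6]
grip_width: 0.0172
gripper_force: 71.7
```

```bash
python3 - <<'E'
from h import *
s=snap('side')
crop(s,150,235,270,370,8,'g1.png')
t=telemetry.observe();print(t['position'],t['ft_force'],proj(s,t['position']+[0,0,-.0236-.030]))
E
```

```text
[0.59529695 0.10505885 0.09940798] [-0.01457058  0.4592889  -2.00194771] (np.float64(322.4576571917749), np.float64(207.97056526449134))
```

View pics/g1.png

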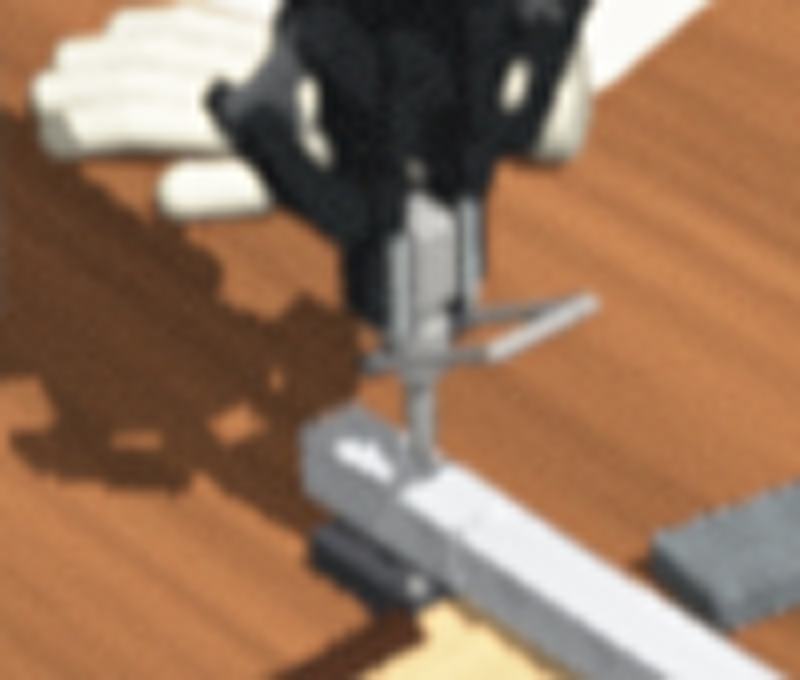

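Pin tip is at side px (323,208.5), in line with the hole at (322.5,208.8), and the loop is folded back towards the hinge. I'll go down gently.

Request:
{"op": "apply_moves", "data": {"series": [[0,0,2,0,0,0,0],[0,0,2,0,0,0,0],[0,0,2,0,0,0,0],[0,0,2,0,0,0,0],[0,0,0,0,0,0,0]]}}

```text
time_s: 13.72
position: [0.5949, 0.1053, 0.0907]
tool_rot: [[-0.023, 1.0, -0.0], [1.0, 0.023, 0.001], [0.001, -0.0, -1.0]]
ft_force: [-0.0, 2.8, -1.5]
grip_width: 0.017
gripper_force: 72.1
```

Request:
{"op": "apply_moves", "data": {"series": [[0.8,0,3,0,0,0,0],[0.3,0,3,0,0,0,0],[0,0,3,0,0,0,0],[0,0,3,0,0,0,0],[0,0,0,0,0,0,0]]}}

```text
time_s: 14.35
position: [0.5946, 0.1065, 0.0782]
tool_rot: [[-0.023, 1.0, -0.001], [1.0, 0.023, 0.001], [0.001, -0.001, -1.0]]
ft_force: [-2.1, 4.6, -3.2]
grip_width: 0.0174
gripper_force: 71.9
```

Request:
{"op": "apply_moves", "data": {"series": [[0.8,-0.3,2,0,0,0,0],[0.3,0,2,0,0,0,0],[0,0,2,0,0,0,0],[0,0,2,0,0,0,0],[0,0,0,0,0,0,0]]}}

```text
time_s: 14.98
position: [0.5947, 0.1071, 0.0706]
tool_rot: [[-0.023, 1.0, -0.0], [1.0, 0.023, -0.0], [-0.0, -0.0, -1.0]]
ft_force: [0.6, 1.8, -2.4]
grip_width: 0.0174
gripper_force: 71.7
```

Request:
{"op": "apply_moves", "data": {"series": [[0.5,0,2,0,0,0,0],[0,0,2,0,0,0,0],[0,0,1,0,0,0,0],[0,0,1,0,0,0,0],[0,0,1,0,0,0,0],[0,0,0,0,0,0,0]]}}

```text
time_s: 15.72
position: [0.5946, 0.1077, 0.0638]
tool_rot: [[-0.023, 1.0, -0.0], [1.0, 0.023, -0.0], [-0.0, -0.0, -1.0]]
ft_force: [-0.7, -0.5, -2.5]
grip_width: 0.017
gripper_force: 71.7
```

Request:
{"op": "apply_moves", "data": {"series": [[0,0,1,0,0,0,0],[0,0,1,0,0,0,0],[0,0,1,0,0,0,0],[0,0,1,0,0,0,0],[0,0,0,0,0,0,0]]}}

```text
time_s: 16.35
position: [0.5947, 0.1077, 0.0604]
tool_rot: [[-0.023, 1.0, 0.0], [1.0, 0.023, -0.0], [-0.0, 0.0, -1.0]]
ft_force: [-2.4, -0.9, 3.4]
grip_width: 0.0171
gripper_force: 72.7
```

Request:
{"op": "apply_moves", "data": {"series": [[0,0,1,0,0,0,0],[0,0,1,0,0,0,0],[0,0,0,0,0,0,0]]}}

```text
time_s: 16.73
position: [0.5948, 0.1078, 0.0601]
tool_rot: [[-0.023, 1.0, 0.002], [1.0, 0.023, -0.0], [-0.0, 0.002, -1.0]]
ft_force: [-7.2, -0.3, 17.5]
grip_width: 0.0173
gripper_force: 74.9
```

Shoulder contact came at TCP z≈60. That fits the ~6 mm slip in the grip seen earlier. Now I'll release slightly and lift off.

Request:
{"op": "apply_moves", "data": {"series": [[0,0,-0.8,0,0,0,0.3],[0,0,0,0,0,0,0.3],[0,0,0,0,0,0,0.3],[0,0,-10,0,0,0,0.32],[0,0,-20,0,0,0,0.4],[0,0,-30,0,0,0,0.5],[0,0,-30,0,0,0,0],[-45,0,-10,0,0,0,0],[-45,0,0,0,0,0,0],[0,0,0,0,0,0,0]]}}

```text
time_s: 17.98
position: [0.597, 0.0152, 0.1593]
tool_rot: [[-0.02, 1.0, 0.001], [1.0, 0.02, -0.001], [-0.001, 0.001, -1.0]]
ft_force: [0.7, -0.9, -0.5]
grip_width: 0.0001
gripper_force: 0.0
```

```bash
python3 - <<'E'
from h import *
s=snap('side')
crop(s,150,235,270,370,8,'g2.png')
t=telemetry.observe();print(t['position'])
print('knobtop',proj(s,(.5947,.1078,.095)),'cross',proj(s,(.5967,.0528,.084)))
E
```

```text
[0.59680988 0.0168066  0.15909118]
knobtop (np.float64(320.96336387060677), np.float64(190.33109371148677)) cross (np.float64(336.85178333845926), np.float64(203.9754004653887))
```

View pics/g2.png

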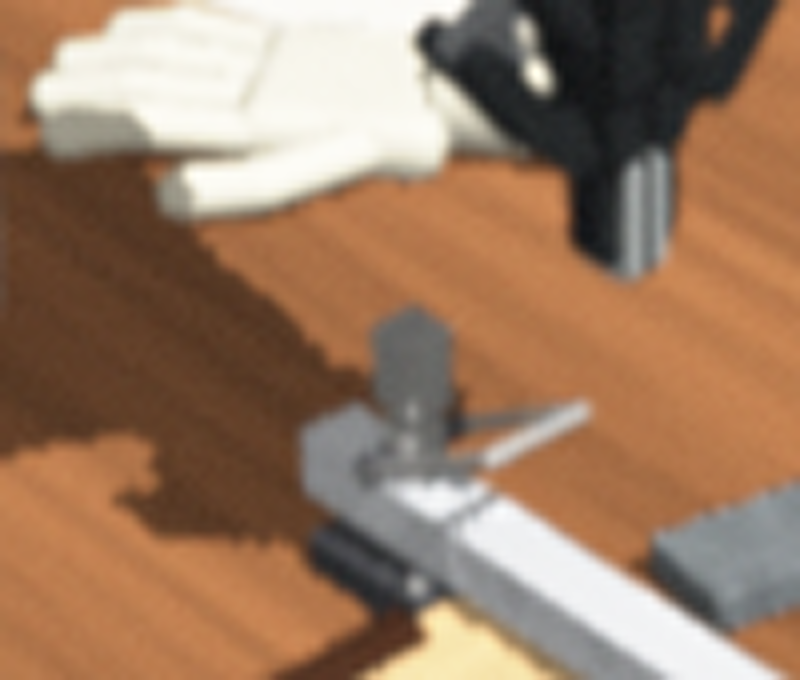

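Pin is home: knob top at px (321.5,190) against (321,190.3) predicted. The loop is still folded back, crossbar at (337.5,204.4). Now I'll swing it over.

Request:
{"op": "apply_moves", "data": {"series": [[0,0,43,0,0,0,0],[0,0,40,0,0,0,0],[13,-1,0,0,0,0,0],[10,0,0,0,0,0,0],[9,0,-10,0,0,0,0],[6,0,-5,0,0,0,0],[7,0,-5,0,0,0,0],[8,0,-4,0,0,0,0],[8,0,-3,0,0,0,0],[8,0,-2,0,0,0,0],[8,0,0,0,0,0,0],[10,0,-1,0,0,0,0]]}}

```text
time_s: 19.52
position: [0.5936, 0.1052, 0.1054]
tool_rot: [[-0.023, 1.0, -0.0], [1.0, 0.023, 0.0], [0.0, -0.0, -1.0]]
ft_force: [0.0, -0.2, 0.1]
grip_width: 0.0001
gripper_force: 0.0
```

Request:
{"op": "apply_moves", "data": {"series": [[10,0,0,0,0,0,0],[8,0,0,0,0,0,0],[6,0,0,0,0,0,0],[0,0,0,0,0,0,0],[0,0,-25,0,0,0,0],[-30,-30,-20,0,0,0,0.5],[-40,-40,0,0,0,0,0.5],[-40,-40,0,0,0,0,0.5],[0,0,0,0,0,0,0.5]]}}

```text
time_s: 20.65
position: [0.4838, 0.0142, 0.151]
tool_rot: [[-0.02, 1.0, -0.001], [1.0, 0.02, -0.0], [-0.0, -0.001, -1.0]]
ft_force: [1.4, -0.2, 0.7]
grip_width: 0.0426
gripper_force: 0.0
```

```bash
python3 - <<'E'
from h import *
s=snap('side');d=snap('top')
b=np.hstack([cv2.resize(s['frame'][165:235,280:350,::-1],(400,400),interpolation=cv2.INTER_CUBIC),cv2.resize(d['frame'][160:320,290:450,::-1],(400,400),interpolation=cv2.INTER_CUBIC)])
cv2.imwrite('pics/h1.png',b)
print(telemetry.observe()['position'], proj(s,(.5932,.1679,.029)))
P=cloud(d)
def rect(n,Q):
    R=cv2.minAreaRect((Q[:,:2]*1000).astype(np.float32));print(n,len(Q),R,Q.mean(0)*1000)
for n,r in(('b1',(185,245,402,445)),('b2',(255,325,410,445))):
    Q=P[r[0]:r[1],r[2]:r[3]].reshape(-1,3);Q=Q[(Q[:,2]>.012)&(Q[:,2]<.045)];rect(n,Q)
E
```

```text
[0.48611653 0.0157454  0.15102391] (np.float64(305.89258246913516), np.float64(202.83085672007667))
b1 817 ((609.1911010742188, -263.398193359375), (130.029296875, 35.83292007446289), 16.628952026367188) [ 600.51314613 -264.79099422   31.41919006]
b2 842 ((431.4187316894531, -274.38568115234375), (35.17749786376953, 130.00311279296875), 74.84701538085938) [ 423.69224571 -271.17423627   31.84422065]
```

View pics/h1.png

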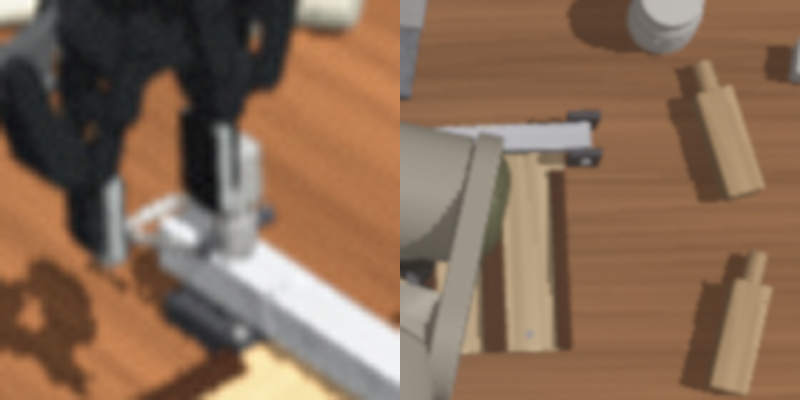

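The loop has swung over; its crossbar reads about px (306,204) against (305.9,202.8) for shut. I'll recheck that once the gripper is clear. The blanks haven't moved, so blank 2 at (417,-270) is next.

```bash
python3 - <<'E'
from h import *
plan([(417,-270.3,110,164.7)],1,v=58,w=9.8)
E
```

```text
now [486.1  15.7 151. ] head 91.3 tilt z [ 0.001 -0.    -1.   ] t 20.75
[-35.6, -9.4, 5.1, 0, 0, -9.18, 1],
[-33.6, -15.0, 5.1, 0, 0, -9.18, 1],
[-30.8, -20.1, 5.1, 0, 0, -9.18, 1],
[-27.2, -24.8, 5.1, 0, 0, -9.18, 1],
[-22.9, -28.8, 5.1, 0, 0, -9.18, 1],
[-18.0, -32.1, 5.1, 0, 0, -9.18, 1],
[-12.6, -34.5, 5.1, 0, 0, -9.18, 1],
[-7.0, -36.1, 5.1, 0, 0, -9.18, 1],
rows 8
```

Request:
{"op": "apply_moves", "data": {"series": [[-35.6,-9.4,5.1,0,0,-9.18,1],[-33.6,-15.0,5.1,0,0,-9.18,1],[-30.8,-20.1,5.1,0,0,-9.18,1],[-27.2,-24.8,5.1,0,0,-9.18,1],[-22.9,-28.8,5.1,0,0,-9.18,1],[-18.0,-32.1,5.1,0,0,-9.18,1],[-12.6,-34.5,5.1,0,0,-9.18,1],[-7.0,-36.1,5.1,0,0,-9.18,1],[0,0,0,0,0,0,1],[0,0,0,0,0,0,1]]}}

```text
time_s: 22.0
position: [0.4178, -0.2693, 0.1097]
tool_rot: [[-0.965, 0.264, -0.0], [0.264, 0.965, 0.0], [0.0, 0.0, -1.0]]
ft_force: [-0.2, 0.4, 0.0]
grip_width: 0.0855
gripper_force: 0.0
```

```bash
python3 - <<'E'
from h import *
s=snap('side','i1.png');
b=np.hstack([cv2.resize(s['frame'][170:230,290:350,::-1],(400,400),interpolation=cv2.INTER_CUBIC),cv2.resize(s['frame'][230:430,300:500,::-1],(400,400),interpolation=cv2.INTER_CUBIC)])
cv2.imwrite('pics/i1.png',b)
S=cloud(s)
def rect(n,Q):
    R=cv2.minAreaRect((Q[:,:2]*1000).astype(np.float32));print(n,len(Q),R,Q.mean(0)*1000)
for n,r in(('b1',(270,325,412,465)),('b2',(315,370,335,415))):
    Q=S[r[0]:r[1],r[2]:r[3]].reshape(-1,3);Q=Q[(Q[:,2]>.0305)&(Q[:,2]<.038)];rect(n,Q)
plan([(417,-270.3,110,164.7),(417,-270.3,12,164.7)],1,v=35,w=9.8)
E
```

```text
b1 582 ((595.0359497070312, -268.0348205566406), (112.10724639892578, 35.33296585083008), 15.542733192443848) [ 591.19923896 -269.32278067   34.02087915]
b2 754 ((427.34954833984375, -274.17596435546875), (38.74174880981445, 127.97602844238281), 73.74159240722656) [ 413.71367814 -271.62675588   33.98371718]
now [ 417.8 -269.1  109.8] head 164.8 tilt z [ 0.  0. -1.] t 22.05
[0.4, -1.4, -0.2, 0, 0, 0.06, 1],
[0.0, 0.0, 32.7, 0, 0, -0.0, 1],
[0.0, 0.0, 32.7, 0, 0, -0.0, 1],
[0.0, 0.0, 32.7, 0, 0, -0.0, 1],
rows 4
```

View pics/i1.png

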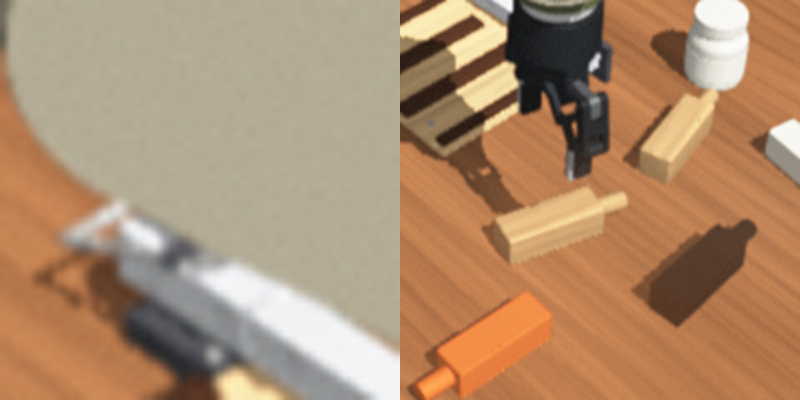

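Request:
{"op": "apply_moves", "data": {"series": [[0.4,-1.3,32.7,0,0,0,1],[0,0,32.7,0,0,0,1],[0,0,32.5,0,0,0,1],[0,0,0,0,0,0,0.6],[0,0,0,0,0,0,0.3],[0,0,0,0,0,0,0.2],[0,0,0,0,0,0,0.2],[0,0,0,0,0,0,0.2],[0,0,-20,0,0,0,0.2],[0,0,-40,0,0,0,0.2],[0,0,-40,0,0,0,0.2]], "grip_force": 40}}

```text
time_s: 23.42
position: [0.4163, -0.271, 0.1136]
tool_rot: [[-0.965, 0.263, 0.0], [0.263, 0.965, -0.0], [-0.0, -0.0, -1.0]]
ft_force: [-0.3, 0.0, -1.3]
grip_width: 0.0331
gripper_force: 40.0
```

```bash
python3 - <<'E'
from h import *
s=load('side')
for a in (20,10,0,-15,-30):
    r=np.radians(a)
    print(a,[np.round(proj(s,(.5946+dx,.1078+.064*np.cos(r),.051-.064*np.sin(r))),1) for dx in(-.0155,0,.0155)])
plan([(514,-79.5,115,1.35,)],0.2,v=58,w=9.8)
E
```

```text
20 [array([301.3, 204.9]), array([306.3, 202.6]), array([311.3, 200.2])]
10 [array([300.4, 200.8]), array([305.4, 198.5]), array([310.4, 196.1])]
0 [array([299.9, 196.9]), array([305. , 194.5]), array([310. , 192.2])]
-15 [array([300.2, 191.6]), array([305.2, 189.2]), array([310.2, 186.9])]
-30 [array([301.5, 187.3]), array([306.6, 185. ]), array([311.6, 182.6])]
now [ 416.3 -271.   113.6] head 164.8 tilt z [ 0. -0. -1.] t 23.425
[-2.6, 12.4, -0.1, 0, 0, 9.61, 0.2],
[-0.5, 12.6, -0.1, 0, 0, 9.61, 0.2],
[1.6, 12.5, -0.1, 0, 0, 9.61, 0.2],
[3.7, 12.1, -0.1, 0, 0, 9.61, 0.2],
[5.7, 11.3, -0.1, 0, 0, 9.61, 0.2],
[7.5, 10.2, -0.1, 0, 0, 9.61, 0.2],
[9.1, 8.8, -0.1, 0, 0, 9.61, 0.2],
[10.4, 7.2, -0.1, 0, 0, 9.61, 0.2],
[11.5, 5.3, -0.1, 0, 0, 9.61, 0.2],
[12.2, 3.3, -0.1, 0, 0, 9.61, 0.2],
[12.6, 1.2, -0.1, 0, 0, 9.61, 0.2],
[12.6, -0.9, -0.1, 0, 0, 9.61, 0.2],
[12.3, -3.0, -0.1, 0, 0, 9.61, 0.2],
[11.6, -5.0, -0.1, 0, 0, 9.61, 0.2],
[10.6, -6.8, -0.1, 0, 0, 9.61, 0.2],
[9.3, -8.5, -0.1, 0, 0, 9.61, 0.2],
[7.8, -10.0, -0.1, 0, 0, 9.61, 0.2],
rows 17
```

Request:
{"op": "apply_moves", "data": {"series": [[-2.6,12.4,0,0,0,9.61,0.2],[-0.5,12.6,0,0,0,9.61,0.2],[1.6,12.5,0,0,0,9.61,0.2],[3.7,12.1,0,0,0,9.61,0.2],[5.7,11.3,0,0,0,9.61,0.2],[7.5,10.2,0,0,0,9.61,0.2],[9.1,8.8,0,0,0,9.61,0.2],[10.4,7.2,0,0,0,9.61,0.2],[11.5,5.3,0,0,0,9.61,0.2]]}}

```text
time_s: 24.55
position: [0.4683, -0.1694, 0.1125]
tool_rot: [[0.209, 0.978, 0.001], [0.978, -0.209, -0.0], [-0.0, 0.001, -1.0]]
ft_force: [0.7, 0.4, -0.5]
grip_width: 0.0331
gripper_force: 40.0
```

Request:
{"op": "apply_moves", "data": {"series": [[12.2,3.3,0,0,0,9.61,0.2],[12.6,1.2,0,0,0,9.61,0.2],[12.6,-0.9,0,0,0,9.61,0.2],[12.3,-3.0,0,0,0,9.61,0.2],[11.6,-5.0,0,0,0,9.61,0.2],[10.6,-6.8,0,0,0,9.61,0.2],[9.3,-8.5,0,0,0,9.61,0.2],[7.8,-10.0,0,0,0,9.61,0.2],[0,0,0,0,0,0,0.2],[0,0,0,0,0,0,0.2]]}}

```text
time_s: 25.8
position: [0.5137, -0.0799, 0.1122]
tool_rot: [[1.0, 0.028, 0.0], [0.028, -1.0, -0.0], [0.0, 0.0, -1.0]]
ft_force: [0.5, -0.0, -1.3]
grip_width: 0.0332
gripper_force: 40.0
```

```bash
python3 - <<'E'
from h import *
s=snap('side');d=snap('top')
b=np.hstack([cv2.resize(d['frame'][190:310,290:410,::-1],(400,400),interpolation=cv2.INTER_CUBIC),cv2.resize(s['frame'][170:350,250:430,::-1],(400,400),interpolation=cv2.INTER_CUBIC)])
cv2.imwrite('pics/j1.png',b)
plan([(514,-79.5,35,1.35)],.2,v=27)
# side: lane1 edges project
o=np.array([.5111,-.0170]);c,sn=np.cos(.0236),np.sin(.0236)
J=lambda x,y,z:(o[0]+c*x-sn*y,o[1]+sn*x+c*y,z)
for y in(-.082,-.042,-.02,.02,.042,.082):print(y,np.round(proj(s,J(-.105,y,.012)),1),np.round(proj(s,J(-.105,y,.020)),1))
E
```

```text
now [513.7 -80.  112.1] head 1.5 tilt z [ 0. -0. -1.] t 25.9
[0.1, -0.2, 25.7, 0, 0, 0.05, 0.2],
[0.1, -0.2, 25.7, 0, 0, 0.05, 0.2],
[0.1, -0.2, 25.7, 0, 0, 0.05, 0.2],
rows 3
-0.082 [315.6 299.4] [315.5 296.6]
-0.042 [303.3 289.6] [303.2 286.8]
-0.02 [296.8 284.3] [296.6 281.5]
0.02 [285.3 275.1] [285.  272.3]
0.042 [279.1 270.1] [278.8 267.4]
0.082 [268.2 261.4] [267.9 258.6]
```

View pics/j1.png

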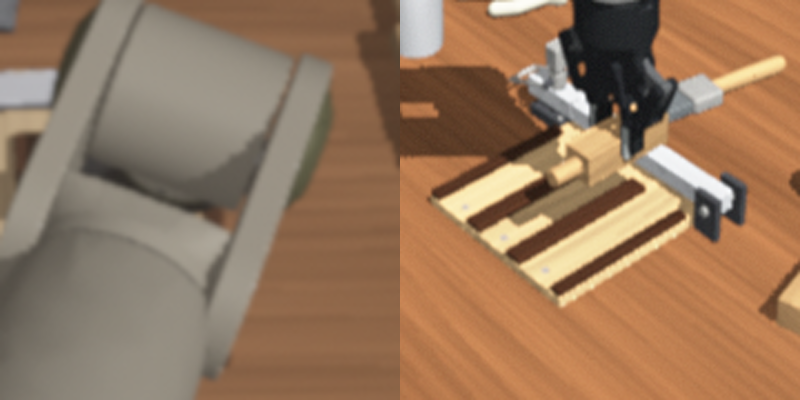

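Request:
{"op": "apply_moves", "data": {"series": [[0,-0.2,26,0,0,0,0.2],[0,-0.2,26,0,0,0,0.2],[0,-0.2,24,0,0,0,0.2],[0,0,3,0,0,0,0.2],[0,0,3,0,0,0,0.2],[0,0,2,0,0,0,0.2],[0,0,1,0,0,0,0.2],[0,0,0,0,0,0,0.2]]}}

```text
time_s: 26.9
position: [0.5139, -0.0791, 0.0272]
tool_rot: [[1.0, 0.024, 0.0], [0.024, -1.0, -0.0], [0.0, 0.0, -1.0]]
ft_force: [0.1, 0.2, -0.3]
grip_width: 0.0333
gripper_force: 40.0
```

Request:
{"op": "apply_moves", "data": {"series": [[5,0,1,0,0,0,0.2],[5,0,0,0,0,0,0.2],[5,0,0,0,0,0,0.2],[3,0,0,0,0,0,0.2],[2,0,0,0,0,0,0.2],[1,0,0,0,0,0,0.2],[0,0,0,0,0,0,0.2]]}}

```text
time_s: 27.78
position: [0.5348, -0.0785, 0.0259]
tool_rot: [[1.0, 0.024, -0.0], [0.024, -1.0, 0.0], [-0.0, -0.0, -1.0]]
ft_force: [0.1, 0.8, -1.2]
grip_width: 0.0328
gripper_force: 40.0
```

Request:
{"op": "apply_moves", "data": {"series": [[1,0,0,0,0,0,0.2],[1,0,0,0,0,0,0.2],[0,0,0,0,0,0,0.2]]}}

```text
time_s: 28.15
position: [0.5359, -0.0784, 0.0257]
tool_rot: [[1.0, 0.024, -0.002], [0.024, -1.0, 0.0], [-0.002, -0.0, -1.0]]
ft_force: [-5.9, -1.2, 1.7]
grip_width: 0.0326
gripper_force: 40.3
```

Request:
{"op": "apply_moves", "data": {"series": [[0,0,1,0,0,0,0.2],[1,0,0.5,0,0,0,0.2],[0.7,0,0,0,0,0,0.2],[0,0,0,0,0,0,0.2]]}}

```text
time_s: 28.65
position: [0.536, -0.0783, 0.0254]
tool_rot: [[1.0, 0.025, -0.006], [0.025, -1.0, 0.0], [-0.006, -0.0, -1.0]]
ft_force: [-16.8, -2.9, 18.1]
grip_width: 0.0329
gripper_force: 42.5
```

Request:
{"op": "apply_moves", "data": {"series": [[0,0,0,0,0,0,0.5],[0,0,0,0,0,0,0.5],[0,0,-15,0,0,0,0.55],[0,0,-40,0,0,0,1],[0,0,-40,0,0,0,1],[-30,45,0,0,0,0,1],[-30,45,0,0,0,0,1],[0,45,0,0,0,0,1],[0,0,0,0,0,0,1],[0,0,0,0,0,0,1]]}}

```text
time_s: 29.9
position: [0.4819, -0.2143, 0.1198]
tool_rot: [[1.0, 0.024, 0.0], [0.024, -1.0, 0.0], [0.0, -0.0, -1.0]]
ft_force: [-0.2, 0.9, 0.9]
grip_width: 0.0852
gripper_force: 0.0
```

```bash
python3 - <<'E'
from h import *
s=snap('side');d=snap('top')
b=np.hstack([cv2.resize(d['frame'][190:310,260:380,::-1],(400,400),interpolation=cv2.INTER_CUBIC),cv2.resize(s['frame'][190:310,290:410,::-1],(400,400),interpolation=cv2.INTER_CUBIC)])
cv2.imwrite('pics/k1.png',b)
def rect(n,Q):
    R=cv2.minAreaRect((Q[:,:2]*1000).astype(np.float32));print(n,len(Q),R,Q.mean(0)*1000)
S=cloud(s);P=cloud(d)
for n,PP,r in(('b1side',S,(270,325,412,465)),('b1top',P,(185,245,402,445))):
    Q=PP[r[0]:r[1],r[2]:r[3]].reshape(-1,3);Q=Q[(Q[:,2]>.0305)&(Q[:,2]<.038)];rect(n,Q)
plan([(594.9,-267.8,110,16)],1,v=50,w=9.8)
E
```

```text
b1side 585 ((593.0213623046875, -268.2444152832031), (105.9043197631836, 35.48647689819336), 15.61678695678711) [ 590.77542044 -269.40704884   33.93583157]
b1top 62 ((634.1410522460938, -257.49310302734375), (68.80574798583984, 33.448177337646484), 14.493400573730469) [ 631.59881488 -261.69052583   34.12307621]
now [ 482.  -213.7  119.7] head 1.5 tilt z [ 0.  0. -1.] t 30.0
[37.1, 19.0, 3.2, 0, 0, -4.84, 1],
[35.4, 22.1, 3.2, 0, 0, -4.84, 1],
[33.4, 25.0, 3.2, 0, 0, -4.84, 1],
rows 3
```

View pics/k1.png

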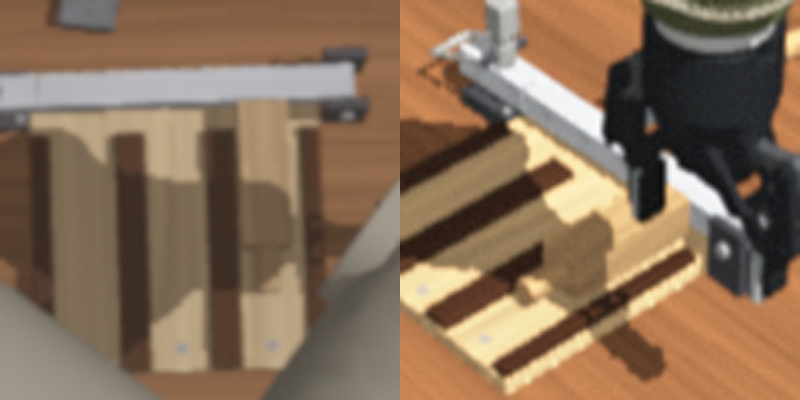

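The top view shows the first blank in lane 1 with its plain end against the bar and its spigot pointing back out. Loop, pin and bar look in place. Blank 1 is unmoved at (594.5,-268), so I'll take it next.

Request:
{"op": "apply_moves", "data": {"series": [[37.1,19,3,0,0,-4.84,1],[35.4,22.1,3,0,0,-4.84,1],[33.4,25,3,0,0,-4.84,1],[0,0,0,0,0,0,1],[0,0,33,0,0,0,1],[0,0,33,0,0,0,1],[0,0,32,0,0,0,1],[0,0,0,0,0,0,1]]}}

```text
time_s: 31.0
position: [0.5932, -0.2673, 0.0108]
tool_rot: [[0.962, 0.275, -0.004], [0.275, -0.962, 0.003], [-0.003, -0.004, -1.0]]
ft_force: [-0.1, 0.1, 0.3]
grip_width: 0.0852
gripper_force: 0.0
```

Request:
{"op": "apply_moves", "data": {"series": [[0,0,0,0,0,0,0.6],[0,0,0,0,0,0,0.3],[0,0,0,0,0,0,0.2],[0,0,0,0,0,0,0.2],[0,0,0,0,0,0,0.2],[0,0,-20,0,0,0,0.2],[0,0,-40,0,0,0,0.2],[0,0,-50,0,0,0,0.2],[0,0,0,0,0,0,0.2]]}}

```text
time_s: 32.12
position: [0.596, -0.2701, 0.1268]
tool_rot: [[0.962, 0.274, 0.007], [0.274, -0.962, -0.005], [0.005, 0.006, -1.0]]
ft_force: [-0.5, 0.2, -0.5]
grip_width: 0.033
gripper_force: 41.0
```

```bash
python3 - <<'E'
from h import *
print(telemetry.observe()['q'])
plan([(512,44.5,122,181.35,1)],.2,v=45,w=9.8)
E
```

```text
[-3.47245616e+01  3.67377175e+01  6.57141182e+01  1.25892339e-03
  7.70806513e+01  3.93578574e+01]
now [ 596.  -270.1  126.8] head 15.9 tilt z [ 0.007 -0.005 -1.   ] t 32.125
[0.3, -19.2, 0.3, 0, 0, -9.73, 0.2],
[3.6, -18.8, 0.3, 0, 0, -9.73, 0.2],
[6.7, -17.9, 0.3, 0, 0, -9.73, 0.2],
[9.6, -16.6, 0.3, 0, 0, -9.73, 0.2],
[12.3, -14.7, 0.3, 0, 0, -9.73, 0.2],
[14.6, -12.4, 0.3, 0, 0, -9.73, 0.2],
[16.5, -9.8, 0.3, 0, 0, -9.73, 0.2],
[17.9, -6.8, 0.3, 0, 0, -9.73, 0.2],
[18.8, -3.7, 0.3, 0, 0, -9.73, 0.2],
[19.1, -0.5, 0.3, 0, 0, -9.73, 0.2],
[19.0, 2.8, 0.3, 0, 0, -9.73, 0.2],
[18.2, 5.9, 0.3, 0, 0, -9.73, 0.2],
[17.0, 8.9, 0.3, 0, 0, -9.73, 0.2],
[15.2, 11.7, 0.3, 0, 0, -9.73, 0.2],
[13.0, 14.1, 0.3, 0, 0, -9.73, 0.2],
[10.4, 16.1, 0.3, 0, 0, -9.73, 0.2],
[7.6, 17.6, 0.3, 0, 0, -9.73, 0.2],
rows 17
```

Request:
{"op": "apply_moves", "data": {"series": [[0.3,-19.2,0,0,0,-9.73,0.2],[3.6,-18.8,0,0,0,-9.73,0.2],[6.7,-17.9,0,0,0,-9.73,0.2],[9.6,-16.6,0,0,0,-9.73,0.2],[12.3,-14.7,0,0,0,-9.73,0.2],[14.6,-12.4,0,0,0,-9.73,0.2],[16.5,-9.8,0,0,0,-9.73,0.2],[17.9,-6.8,0,0,0,-9.73,0.2],[18.8,-3.7,0,0,0,-9.73,0.2]]}}

```text
time_s: 33.25
position: [0.5495, -0.1018, 0.1215]
tool_rot: [[-0.239, 0.971, -0.002], [0.971, 0.239, 0.001], [0.001, -0.001, -1.0]]
ft_force: [0.4, -0.2, -0.9]
grip_width: 0.0328
gripper_force: 40.9
```

Request:
{"op": "apply_moves", "data": {"series": [[19.1,-0.5,0,0,0,-9.73,0.2],[19.0,2.8,0,0,0,-9.73,0.2],[18.2,5.9,0,0,0,-9.73,0.2],[17.0,8.9,0,0,0,-9.73,0.2],[15.2,11.7,0,0,0,-9.73,0.2],[13.0,14.1,0,0,0,-9.73,0.2],[10.4,16.1,0,0,0,-9.73,0.2],[7.6,17.6,0,0,0,-9.73,0.2],[0,0,0,0,0,0,0.2],[0,0,0,0,0,0,0.2]]}}

```text
time_s: 34.5
position: [0.5108, 0.0452, 0.1221]
tool_rot: [[-1.0, -0.02, -0.0], [-0.02, 1.0, -0.0], [0.0, -0.0, -1.0]]
ft_force: [0.7, 0.0, -0.3]
grip_width: 0.0335
gripper_force: 40.9
```

```bash
python3 - <<'E'
from h import *
plan([(512,45.5,36,181.35)],.2,v=30,w=9.8)
E
```

```text
now [510.8  45.2 122.1] head -178.8 tilt z [-0. -0. -1.] t 34.5
[-0.4, 0.1, 28.7, 0, 0, -0.07, 0.2],
[-0.4, 0.1, 28.7, 0, 0, -0.07, 0.2],
[-0.4, 0.1, 28.7, 0, 0, -0.07, 0.2],
rows 3
```

Request:
{"op": "apply_moves", "data": {"series": [[0,0,29,0,0,0,0.2],[0,0,29,0,0,0,0.2],[0,0,28,0,0,0,0.2],[0,0,4,0,0,0,0.2],[0,0,4,0,0,0,0.2],[0,0,2,0,0,0,0.2],[0,0,0,0,0,0,0.2]]}}

```text
time_s: 35.38
position: [0.511, 0.0456, 0.0269]
tool_rot: [[-1.0, -0.023, 0.001], [-0.023, 1.0, -0.0], [-0.001, -0.0, -1.0]]
ft_force: [0.2, 0.0, -0.4]
grip_width: 0.0331
gripper_force: 40.9
```

Request:
{"op": "apply_moves", "data": {"series": [[-5,0,0,0,0,0,0.2],[-5,0,0,0,0,0,0.2],[-4,0,0,0,0,0,0.2],[-3,0,0,0,0,0,0.2],[-2,0,0,0,0,0,0.2],[0,0,0,0,0,0,0.2]]}}

```text
time_s: 36.12
position: [0.5298, 0.0461, 0.0264]
tool_rot: [[-1.0, -0.023, -0.0], [-0.023, 1.0, 0.0], [0.0, 0.0, -1.0]]
ft_force: [-0.1, 0.0, -0.8]
grip_width: 0.0333
gripper_force: 40.9
```

Request:
{"op": "apply_moves", "data": {"series": [[-1,0,0.5,0,0,0,0.2],[-1,0,0.5,0,0,0,0.2],[-1,0,0,0,0,0,0.2],[-1,0,0,0,0,0,0.2],[0,0,0,0,0,0,0.2]]}}

```text
time_s: 36.75
position: [0.5338, 0.0462, 0.0257]
tool_rot: [[-1.0, -0.023, 0.0], [-0.023, 1.0, -0.0], [-0.0, -0.0, -1.0]]
ft_force: [-2.7, 0.3, 4.7]
grip_width: 0.033
gripper_force: 41.7
```

Request:
{"op": "apply_moves", "data": {"series": [[-1,0,0,0,0,0,0.2],[-1,0,0,0,0,0,0.2],[0,0,0,0,0,0,0.2]]}}

```text
time_s: 37.12
position: [0.5345, 0.0462, 0.0256]
tool_rot: [[-1.0, -0.023, -0.003], [-0.023, 1.0, -0.0], [0.003, 0.0, -1.0]]
ft_force: [-7.8, -1.0, 10.3]
grip_width: 0.0331
gripper_force: 42.3
```

Request:
{"op": "apply_moves", "data": {"series": [[-1,0,0,0,0,0,0.2],[-0.5,0,0,0,0,0,0.2],[0,0,0,0,0,0,0.2]]}}

```text
time_s: 37.5
position: [0.5345, 0.0463, 0.0256]
tool_rot: [[-1.0, -0.024, -0.006], [-0.024, 1.0, -0.0], [0.006, 0.0, -1.0]]
ft_force: [-14.0, -2.1, 15.2]
grip_width: 0.0334
gripper_force: 42.9
```

Firmly against the bar. I'll release and clear away for a final look.

Request:
{"op": "apply_moves", "data": {"series": [[0,0,0,0,0,0,0.5],[0,0,0,0,0,0,0.5],[0,0,-15,0,0,0,0.55],[0,0,-40,0,0,0,0.6],[0,0,-50,0,0,0,0.6],[50,0,-40,0,0,0,0.6],[50,0,-40,0,0,0,0.6],[50,-40,0,0,0,0,0.6],[0,-55,0,0,0,0,0.6],[0,-55,0,0,0,0,0.6],[0,-55,0,0,0,0,0.6],[0,-55,0,0,0,0,0.6]]}}

```text
time_s: 39.0
position: [0.3967, -0.218, 0.2097]
tool_rot: [[-1.0, -0.023, 0.001], [-0.023, 1.0, -0.001], [-0.001, -0.001, -1.0]]
ft_force: [0.5, -0.5, 0.2]
grip_width: 0.0515
gripper_force: 0.0
```

Request:
{"op": "apply_moves", "data": {"series": [[0,-50,0,0,0,0,0.6],[0,-50,0,0,0,0,0.6],[0,0,0,0,0,0,0.6],[0,0,0,0,0,0,0.6]]}}

```text
time_s: 39.5
position: [0.3991, -0.3156, 0.209]
tool_rot: [[-1.0, -0.023, 0.0], [-0.023, 1.0, -0.0], [-0.0, -0.0, -1.0]]
ft_force: [-0.1, 0.3, 0.5]
grip_width: 0.0511
gripper_force: 0.0
```

```bash
python3 - <<'E'
from h import *
s=snap('side');d=snap('top')
b=np.hstack([cv2.resize(d['frame'][190:310,240:360,::-1],(400,400),interpolation=cv2.INTER_CUBIC),cv2.resize(s['frame'][170:290,280:400,::-1],(400,400),interpolation=cv2.INTER_CUBIC)])
cv2.imwrite('pics/l1.png',b)
cv2.imwrite('pics/l2.png',np.hstack([cv2.resize(x['frame'][:,:,::-1],(400,300),interpolation=cv2.INTER_AREA) for x in(d,s)]))
P=cloud(d)
for n,y0 in(('lane1',-78),('lane3',46)):
    M=(P[...,2]>.0405)&(P[...,2]<.052)&(abs(P[...,1]*1000-y0)<25)&(P[...,0]<.578)&(P[...,0]>.4)
    Q=P[M];print(n,len(Q),cv2.minAreaRect((Q[:,:2]*1000).astype(np.float32)),Q.mean(0)*1000)
E
```

```text
lane1 594 ((519.138427734375, -78.77198028564453), (33.75397491455078, 117.6966552734375), 89.70398712158203) [531.59304338 -78.66426713  45.93917208]
lane3 605 ((517.4227905273438, 45.28953170776367), (120.53732299804688, 33.94947814941406), 1.4530459642410278) [529.80400479  45.35842223  45.85255844]
```

View pics/l1.png

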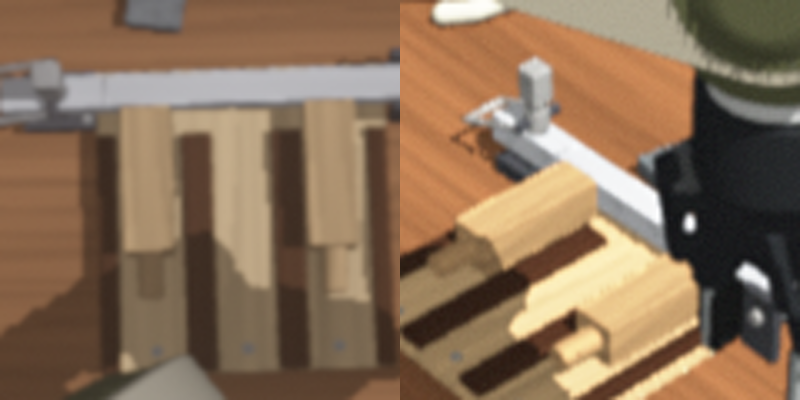

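View pics/l2.png

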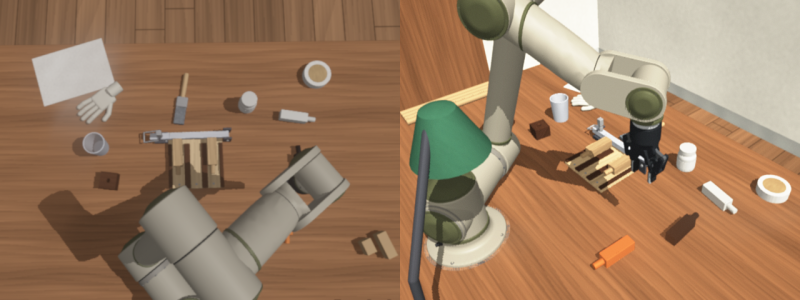

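```bash
python3 - <<'E'
from h import *
from scipy.stats import theilslopes
d=load('top');P=cloud(d)
for n,y0 in(('lane1',-78),('lane3',46)):
    M=(P[...,2]>.0405)&(P[...,2]<.052)&(abs(P[...,1]*1000-y0)<25)&(P[...,0]<.578)&(P[...,0]>.49)
    r,c=np.where(M);X=[];Y=[]
    for k in np.unique(r):
        q=P[k,c[r==k]];X.append(q[:,0].mean());Y.append((q[:,1].min()+q[:,1].max())/2)
    print(n,np.degrees(theilslopes(Y,X)[0]))
    w=[];
    for k in np.unique(c):
        q=P[r[c==k],k,0]*1000
        if len(q)>20: w.append((round(P[r[c==k],k,1].mean()*1000),round(q.max(),1),round(q.min(),1)))
    print(w)
E
```

```text
lane1 0.9246048207379223
[(-62, np.float64(577.9), np.float64(526.2)), (-64, np.float64(575.3), np.float64(491.8)), (-66, np.float64(577.6), np.float64(491.5)), (-69, np.float64(575.4), np.float64(491.6)), (-71, np.float64(575.6), np.float64(491.6)), (-73, np.float64(577.3), np.float64(491.7)), (-75, np.float64(577.7), np.float64(491.4)), (-78, np.float64(577.5), np.float64(490.9)), (-80, np.float64(575.1), np.float64(491.3)), (-82, np.float64(575.7), np.float64(491.0)), (-84, np.float64(577.1), np.float64(490.8)), (-87, np.float64(577.0), np.float64(490.6)), (-89, np.float64(577.7), np.float64(491.2)), (-91, np.float64(575.9), np.float64(491.1)), (-93, np.float64(577.9), np.float64(490.9))]
lane3 0.05564700134560065
[(61, np.float64(577.3), np.float64(491.1)), (59, np.float64(576.4), np.float64(490.5)), (57, np.float64(577.4), np.float64(490.9)), (55, np.float64(575.3), np.float64(490.7)), (52, np.float64(577.4), np.float64(490.0)), (50, np.float64(576.2), np.float64(490.5)), (48, np.float64(576.8), np.float64(492.7)), (46, np.float64(576.4), np.float64(490.2)), (43, np.float64(575.9), np.float64(490.6)), (41, np.float64(577.4), np.float64(492.9)), (39, np.float64(577.1), np.float64(490.1)), (37, np.float64(576.6), np.float64(490.1)), (34, np.float64(576.7), np.float64(492.0)), (32, np.float64(576.1), np.float64(490.6)), (30, np.float64(577.2), np.float64(490.3))]
```

Both blanks are parallel to the lanes within measurement noise and pressed to contact, the loop is shut, and the bystanders are where they were.

```bash
python3 -c "
from rig import env
print(env.close_job())"
```

```text
the job is handed in; nothing more can be done
None
```

I finished the job and handed it in at about 40 s of the 210 s allowed: the bar is down, the pin is fully home with its loop shut over the bar's end, and the two blanks present are pressed up against the bar in lanes 1 and 3, spigots pointing out; the hand-in gave no verdict back.

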